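Blow out the lint filter: load it and hold the paddle half-way

ROBOT

A 6-joint arm with a two-finger parallel gripper is mounted at the origin on the work surface. World frame = base frame: x ahead of the robot, y to its left, z up, the work surface at z = 0. Lengths are in m, angles in degrees, forces in N, time in s.
With the tool pointing down it reaches from about 0.35 to 0.875 m from the base axis. Payload 4.2 kg.
Tool frame: the origin (TCP) lies midway between the tips of the shut fingers; the grasp point (between the pads) lies 19 mm behind it; z points along the fingers, y is the line along which they close (so a half turn about z gives the same grasp; the last joint's range is limited). The gripper opens to 87 mm and grips with 3 to 60 N. Pads are 19 mm wide; open, the fingers measure 117 mm over their backs; the gripper's body (75 mm by 190 mm) begins 51 mm behind the grasp point.
Start: joints at [-50.787, 22.042, 0.453, 0, -68.411, -14.817], TCP at [0.258, -0.569, 0.223] pointing down, gripper open.
Joint ranges: [-179.83, 179.83], [-69.29, 118.12], [-61.27, 80.66], [-181.25, 117.63], [-171.15, -9.14], [-177.46, 177.46]. Speed limits (degrees/s): [159.86, 159.86, 180, 180, 180, 180].

INTERFACE

Orientations are given as a 3x3 rotation matrix whose columns are the frame's x, y, z axes.
In Python, from station import * gives the robot as it stands.
- The arm moves only by the tool move_arm, never from a script. Its argument "targets" is text: rows parted by semicolons, each of 4 numbers parted by spaces: the shift along the world's x, y, z in units of 25 mm (1.0 is 25 mm), then the turn about the world's z in units of 5 degrees (1.0 is 5 degrees). In form: tx ty tz spin; .... A call has 1 to 10 rows; each row shifts and turns the commanded pose from where the row before left it; what a row does not reach is not made up. A row lasts 1/12 s, in which the tool goes at most 41.7 mm and 7.16 degrees, less where a joint would pass 70% of its speed; a pose out of reach is approached as far as the arm can. A call is refused whole if a number of a shift passes 1 or a number of a turn 1, either way. A call with a gripper value outside its range is refused whole. "gripper" is the finger opening in mm, from 0 to 87, set as the call begins (left out, the last holds). The fingers move at their own pace and stop on an object; the grip force is fixed at half the most. Time passes only in rows, so rows that do not move let the fingers close. It gives the time, the measured TCP pose, the force, the opening and the grip force at its end, in the units of the state.
- sense(): the state, without advancing time (a new reading comes with each control period).
- capture(name): name is "scene" or "side" or "wrist"; returns a dict with "image" (400x640x3 uint8, blue, green, red), "fx", "fy", "cx", "cy" (pixels), "D" ([k1, k2, p1, p2, k3] as OpenCV has them; the pictures are not rectified), "world_from_camera" (4x4, takes a point from camera to world coordinates); the wrist camera has in their place "hand_eye" (4x4, takes a point from camera to tool coordinates, whose origin is the TCP and whose axes are the flange's). Camera axes: x right, y up, looking along -z (the intrinsics and any distortion apply to the point x, -y, -z); pixel columns grow to the right and rows downward; lengths in m; the calibration is good to about 2 mm. A picture is of the moment at which its call begins: read the wrist's pose just before it. There is no depth.
- finish_job(): hands the job in; it is judged then, once.
The state is a dict: "time_s": time; "joints": joint angles; "joint_velocities": joint speeds; "effort": joint torques, N m; "tcp_pos": TCP position; "ee_rot": TCP orientation; "wrist_force": force on the tool from outside, world axes, zero at the start; "moment": the same for the moment, N m; "gripper_width": opening from 0.0 (shut) to 1.0 (fully open); "gripper_force": force on a finger pad.
Only numpy, scipy, OpenCV 4.12 (cv2) and the standard library are available. Lean on these libraries where they do the work, as an engineer would, in place of code of your own. Each camera call takes 0.05 s, during which the arm holds its last target. There are 200 camera calls.

TASK

Take the lint filter with the raised grip tab out of the wooden drying rack and slide it down into the slot of the blower station until it is fully home, then let go of it. Then press the station's spring-loaded paddle down about half-way (half-way gives gentle air; never push it to the bottom, which tears the mesh) and finish while still holding it there: the program ends with the paddle held half-way down, not released. Leave the flat-topped screen in the rack and everything else on the counter where it is.

Things in the scene. Friction and masses are not known exactly. Their poses are not given: they have to be found in the camera images.
- filter: Lint filter: white plastic plate 14 mm thick (its x), 80 wide (y), 80 high (z), with a centred grip tab on top, 12 thick (x), 44 wide (y), 32 high: 80 to 112 mm above the origin. Origin: centre of its underside; its lowest 6 mm are 2 mm slimmer on each side. About 90 g. The same either way round. Starts upright in one of the rack's two pockets.
- rack: Wooden drying rack fixed to the counter, base 120 x 120 x 12 mm, origin: centre of its underside. Two pockets at its x = -30 and +30 mm, 17 x 83 mm, 26 mm deep (floor 12 mm, rims 38 mm above the counter). The plates stand in them with their thickness along the rack's x; lift at least 30 mm straight up to free one.
- screen: The other plate in the rack: white, 14 x 80 x 55 mm, flat top without a tab. Origin: centre of its underside. To be left alone.
- station: Blower station: grey box fixed to the counter, 160 mm deep (its x), 240 wide (y), 105 high, flat deck on top; origin: centre of its underside. Filter slot in the deck's +y half; steel paddle with square black pad above the -y half, its centre line 124 mm from the slot's. Black hinge cheeks, 44 mm above the deck, near its +x edge.
- slot_mouth (a point): Centre of the slot's mouth in the deck, 105 mm above the counter; axes as the station's. Slot vertical, 80 mm deep, 17.5 mm (x) by 83.5 mm (y), with a 3 mm chamfer. Fully home, the filter stands on the slot's floor 80 mm below this point, its shoulders flush with the deck and only the tab standing out.
- paddle (a joint): Angle of the spring-loaded paddle, rad: 0 released (up), 0.15 half-way, 0.30 at the bottom. Hinged 105 mm from the pad's centre, towards the station's +x; springs back when let go. Pressing on the pad takes about 4 N to start, 8 N half-way, 12 N at the bottom.
- paddle_pad (a point): Centre of the upper face of the paddle's 42 x 42 mm pad; moves with it: about 57 mm above the deck when released, 41 mm half-way, 26 mm at the bottom (31 mm of travel). The face slopes 0.20 rad, rising towards the station's -x, when released and is nearly level half-way.
- jar: Bystander: glass jar, 64 mm across, 100 mm high, beyond the rack. Origin: centre of its underside.
- brush: Bystander: hand brush 170 mm long lying on the robot's side of the rack.
- can: Bystander: can 54 mm across, 130 mm high, beyond the station. Origin: centre of its underside.
- detergent: Bystander: big white bottle, 90 mm across, 220 mm high, on the left side of the counter. Origin: centre of its underside.
- mug: Bystander: white mug, 76 mm across, 90 mm high, at the far middle of the counter.
- pegbox: Bystander: open wooden box 160 x 110 x 70 mm on the right side of the counter.

How it is judged (in metres and radians):
On the way, in this order (a step that is already met when the one before it is completed fails the run):
1. the filter is fully home in the slot and let go, the paddle not yet pressed (z of filter in the frame of slot_mouth below -0.075 m and horizontal distance between filter and slot_mouth below 0.006 m and angle between the z axis of filter and the z axis of slot_mouth, either way round below 0.06 rad and contact force between filter and the fingers below 0.1 N and value of joint paddle below 0.05 rad), for 0.2 s.
2. the robot holds the paddle about half-way down (value of joint paddle between 0.09 and 0.21 rad), for 0.5 s.
At the end, for the whole second after the job is handed in: The filter stands in the slot, at most 5 mm short of its floor, untouched; the paddle is held still by the robot between 0.09 and 0.21 rad of its 0.30 rad (30 to 70 % of its travel), pressed with more than 2 N and by nothing else (all of step 2 and z of filter in the frame of slot_mouth below -0.075 m and horizontal distance between filter and slot_mouth below 0.006 m and angle between the z axis of filter and the z axis of slot_mouth, either way round below 0.06 rad and velocity of joint paddle between -0.1 and 0.1 rad/s and (contact force between station and the fingers above 2 N or contact force between station and the arm above 2 N) and contact force between filter and the fingers below 0.1 N and contact force between filter and the arm below 0.1 N and linear speed of filter below 0.02 m/s and contact force between station and screen below 0.1 N and contact force between station and jar below 0.1 N and contact force between station and brush below 0.1 N and contact force between station and can below 0.1 N and contact force between station and detergent below 0.1 N and contact force between station and mug below 0.1 N and contact force between station and pegbox below 0.1 N); the arm keeps its last pose, push and grip.
It fails at once if the paddle is pressed to the bottom (over 0.28 rad) (value of joint paddle above 0.28 rad).
It fails at once if a bystander is moved by more than 40 mm, or the screen is taken out of the rack (distance of any of jar, brush, can, detergent, mug, pegbox from where it was at the start of the episode above 0.04 m or distance of screen from where it was at the start of the episode above 0.025 m).
It also fails if it takes over 58 s, if anything falls off the work surface, if the arm or the gripper's body presses on something with over 40 N, if the wrist force passes 120 N, or if a joint passes its speed limit or range.

## Working session

There is one attempt and no reset: what is moved stays moved. The work goes in short steps, Python scripts to look and compute and a tool call to move; the robot and the scene stay as the last step left them, time stands still between calls to the robot, and variables do not carry over. Pictures are saved under pics/ and viewed, at most 10 in all, crops included, and the job is handed in when it is done.

Besides the shell and the picture viewer there is one more tool, called after ">>>" by a JSON object that holds its "name" and its "arguments". move_arm: Moves the arm, as the interface text tells. Its arguments: {"type":"object","properties":{"targets":{"type":"string"},"gripper":{"type":"number"}},"required":["targets"]}

```bash
mkdir -p pics; cat > h.py <<'E'
from station import *
import numpy as np, cv2, pickle
def snap(n,f):
    s=sense(); c=capture(n); cv2.imwrite(f'pics/{f}.png',c['image'])
    if 'hand_eye' in c:
        T=np.eye(4);T[:3,:3]=np.array(s['ee_rot']).reshape(3,3);T[:3,3]=s['tcp_pos'];c['world_from_camera']=T@np.array(c['hand_eye'])
    pickle.dump(c,open(f'pics/{f}.pkl','wb'));return c
def load(f): return pickle.load(open(f'pics/{f}.pkl','rb'))
def ray(c,uv):
    K=np.array([[c['fx'],0,c['cx']],[0,c['fy'],c['cy']],[0,0,1.]])
    p=cv2.undistortPoints(np.array([[uv]],float),K,np.array(c['D'],float))[0,0]
    W=np.array(c['world_from_camera']);d=W[:3,:3]@[p[0],-p[1],-1];return W[:3,3],d/np.linalg.norm(d)
def onz(c,uv,z):
    o,d=ray(c,uv);return o+d*(z-o[2])/d[2]
def tri(*obs):
    A=np.zeros((3,3));b=np.zeros(3)
    for c,uv in obs:
        o,d=ray(c,uv);P=np.eye(3)-np.outer(d,d);A+=P;b+=P@o
    x=np.linalg.solve(A,b);return x,[np.linalg.norm((np.eye(3)-np.outer(d,d))@(x-o)) for o,d in [ray(c,uv) for c,uv in obs]]
E
python3 - <<'E'
from h import *
for n in("scene","side","wrist"):
    c=snap(n,n+'0');print(n,np.round(c['world_from_camera'],3).tolist(),c['fx'])
s=sense();print(s)
E
```

```text
scene [[0.479, -0.703, 0.525, 1.37], [0.878, 0.393, -0.274, -0.418], [-0.014, 0.592, 0.806, 1.337], [0.0, 0.0, 0.0, 1.0]] 445.35197590699886
side [[-0.936, 0.205, -0.287, 0.188], [-0.353, -0.549, 0.758, 1.022], [-0.002, 0.81, 0.586, 0.896], [0.0, 0.0, 0.0, 1.0]] 421.5641516631914
wrist [[-0.414, -0.871, -0.266, 0.185], [0.91, -0.395, -0.123, -0.602], [0.002, -0.293, 0.956, 0.383], [0.0, 0.0, 0.0, 1.0]] 285.28547524065823
{'time_s': 0.15, 'joints': array([-5.07861502e+01,  2.20808217e+01,  3.97626833e-01, -1.87086513e-02,
       -6.84118628e+01, -1.48152599e+01]), 'joint_velocities': array([ 0.05881624, -0.20320319,  0.21218472,  0.03298163, -0.02241345,
       -0.01664688]), 'effort': array([-2.28203085e-04, -3.91053557e+01,  1.87587690e+01,  4.22230572e+00,
        1.23683014e-02, -1.39450681e-04]), 'tcp_pos': array([ 0.25798014, -0.56877312,  0.22171285]), 'ee_rot': array([[-9.10743499e-01, -4.12971690e-01, -8.13635383e-04],
       [-4.12972470e-01,  9.10742310e-01,  1.47737413e-03],
       [ 1.30898478e-04,  1.68151790e-03, -9.99998578e-01]]), 'wrist_force': array([ 0.11294745,  0.21699819, -0.49286975]), 'moment': array([0.02319973, 0.01712815, 0.00605565]), 'gripper_force': 0.0, 'gripper_width': 0.9971252530009875}
```

View pics/scene0.png

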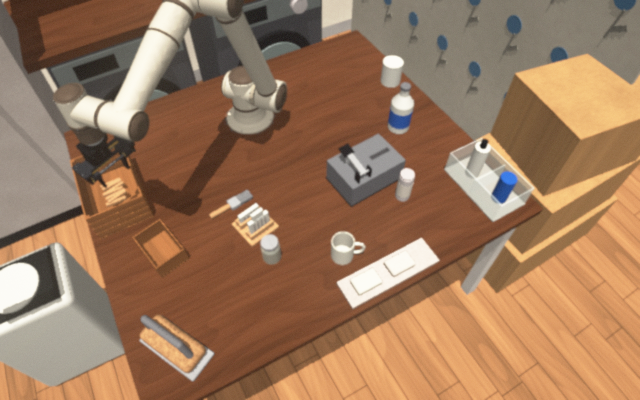

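View pics/side0.png

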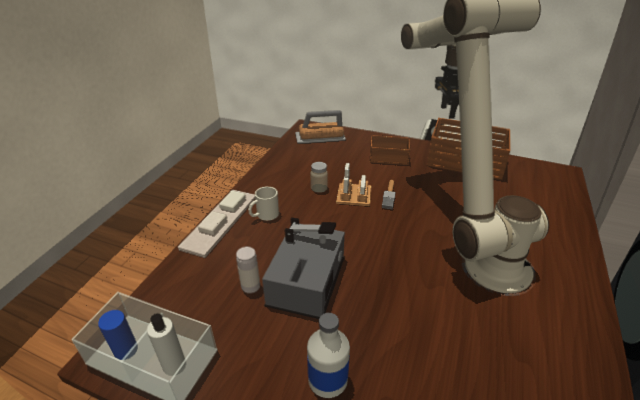

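Scene: rack ~(256,224), station ~(366,168), slot ~(380,153). Side: filter with tab ~(347,180), screen ~(363,187), slot ~(297,270).

```bash
python3 - <<'E'
from h import *
a,b=load('scene0'),load('side0')
print('rack',onz(a,(256,226),.012),onz(b,(354,196),.012))
print('slot',tri((a,(380,153)),(b,(297,270))), onz(a,(380,153),.105),onz(b,(297,270),.105))
c1=cv2.resize(a['image'][125:285,190:430],None,fx=3.3,fy=3.3,interpolation=2)[:,:800]
c2=cv2.resize(b['image'][150:320,230:410],None,fx=3.3,fy=3.3,interpolation=2)
cv2.imwrite('pics/c1.png',c1[:600]);cv2.imwrite('pics/c2.png',c2[:600])
E
```

```text
rack [ 0.5283778  -0.20744664  0.012     ] [ 0.51215758 -0.1836365   0.012     ]
slot (array([0.51979102, 0.31114458, 0.10302016]), [np.float64(0.001583450752566093), np.float64(0.0015834507525662523)]) [0.51970009 0.3092295  0.105     ] [0.52007342 0.31412451 0.105     ]
```

View pics/c1.png

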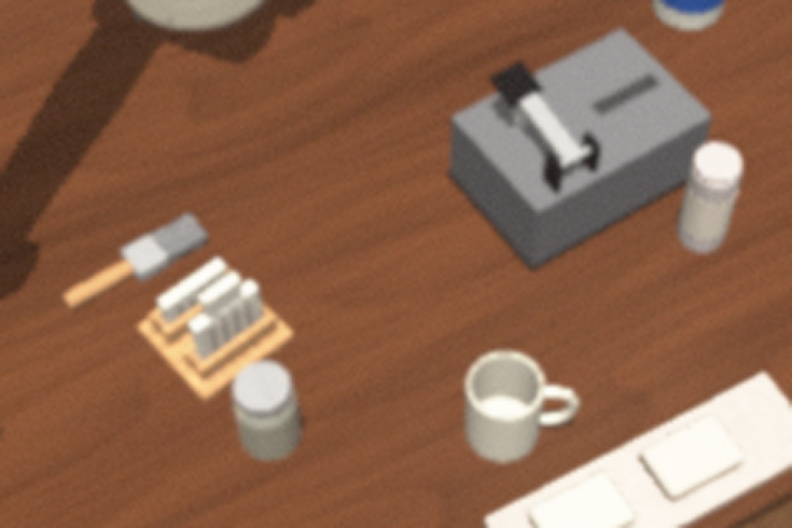

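View pics/c2.png

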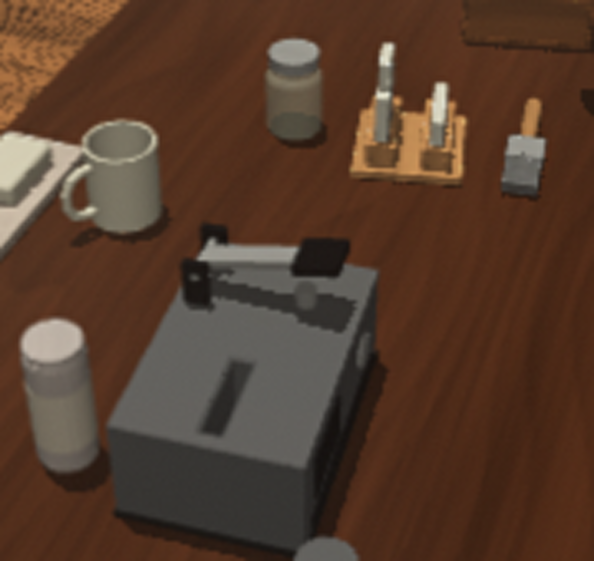

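```bash
python3 - <<'E'
from h import *
a,b=load('scene0'),load('side0')
A=lambda x,y:(190+x/3.3,125+y/3.3)
B=lambda x,y:(230+x/3.3,150+y/3.3)
f=lambda p,q:(np.round((p+q)/2,4),np.round(np.degrees(np.arctan2(*(q-p)[1::-1])),1),np.round(np.linalg.norm(q-p),4))
for n,p,q in[('slotA',onz(a,A(598,108),.105),onz(a,A(655,80),.105)),('slotB',onz(b,B(213,433),.105),onz(b,B(243,362),.105)),
 ('rack L-bot',onz(a,A(138,327),.012),onz(a,A(205,395),.012)),('rack bot-right',onz(a,A(205,395),.012),onz(a,A(293,332),.012)),
 ('rackB front',onz(b,B(353,173),.012),onz(b,B(463,180),.012)),
 ('rackLR',onz(a,A(138,327),.012),onz(a,A(293,332),.012)),
 ('deck L-bot',onz(a,A(452,118),.105),onz(a,A(540,210),.105)),('deck bot-R',onz(a,A(540,210),.105),onz(a,A(710,117),.105)),('deckLR',onz(a,A(452,118),.105),onz(a,A(710,117),.105))]: print(n,*f(p,q))
print('pad',tri((a,A(517,85)),(b,B(320,258))))
print('jar',tri((a,A(263,388)),(b,B(294,50))),'can',tri((a,A(717,165)),(b,B(55,338))))
print('tabtop left end A',onz(a,A(255,290),.124),'B',onz(b,B(388,48),.124))
E
```

```text
slotA [0.5214 0.3077 0.105 ] 92.7 0.0791
slotB [0.5144 0.3126 0.105 ] -84.2 0.0806
rack L-bot [ 0.5352 -0.265   0.012 ] 14.6 0.1155
rack bot-right [ 0.5785 -0.1934  0.012 ] 102.4 0.1169
rackB front [ 0.5002 -0.1394  0.012 ] -165.7 0.1177
rackLR [ 0.5227 -0.2079  0.012 ] 58.8 0.1674
deck L-bot [0.5348 0.1286 0.105 ] 6.5 0.1566
deck bot-R [0.6036 0.2533 0.105 ] 94.4 0.2325
deckLR [0.5258 0.2445 0.105 ] 61.1 0.2849
pad (array([0.48583401, 0.18255133, 0.15367918]), [np.float64(0.0007848106219747661), np.float64(0.0007848106219745744)])
jar (array([ 0.65858697, -0.20905164,  0.09563208]), [np.float64(0.0020413225046389243), np.float64(0.0020413225046390735)]) can (array([0.66411076, 0.32195825, 0.12576156]), [np.float64(0.002168149329468414), np.float64(0.0021681493294685053)])
tabtop left end A [ 0.57098385 -0.17153991  0.124     ] B [ 0.54807415 -0.20662483  0.124     ]
```

>>> {"name": "move_arm", "arguments": {"targets": "0.7 0.77 0.15 1;0.7 0.77 0.15 1;0.7 0.77 0.15 1;0.7 0.77 0.15 1;0.7 0.77 0.15 1;0.7 0.77 0.15 1;0.7 0.77 0.15 1;0.7 0.77 0.15 1;0.7 0.77 0.15 1;0.7 0.77 0.15 1", "gripper": 60}}

```text
time_s: 0.98
tcp_pos: [0.4337, -0.3754, 0.26]
ee_rot: [[-0.265, -0.964, -0.0], [-0.964, 0.265, 0.0], [-0.0, 0.001, -1.0]]
wrist_force: [0.7, -0.2, 0.1]
gripper_width: 0.691
gripper_force: 0.0
```

>>> {"name": "move_arm", "arguments": {"targets": "0.7 0.77 0 1;0.7 0.77 0 1;0.7 0.77 0 1;0.7 0.77 0 1;0.7 0.77 0 1;0.7 0.77 0 0.8;0 0 0 0;0 0 0 0;0 0 0 0"}}

```text
time_s: 1.73
tcp_pos: [0.5378, -0.2612, 0.2597]
ee_rot: [[0.231, -0.973, -0.001], [-0.973, -0.231, 0.0], [-0.0, 0.001, -1.0]]
wrist_force: [0.2, -0.7, 0.3]
gripper_width: 0.691
gripper_force: 0.0
```

```bash
python3 - <<'E'
from h import *
c=snap('wrist','w1');s=sense();print(s['time_s'],s['tcp_pos'],s['joints'],s['ee_rot'].round(4).tolist(),np.round(c['world_from_camera'],3).tolist())
E
```

```text
1.7833 [ 0.53756941 -0.26154218  0.25983329] [-1.04397985e+01  1.80937064e+01 -3.90294380e-02  7.38519817e-04
 -7.19108113e+01  2.37740656e+01] [[0.2306, -0.973, -0.0007], [-0.973, -0.2306, 0.0001], [-0.0003, 0.0007, -1.0]] [[-0.973, 0.222, 0.069, 0.557], [-0.232, -0.93, -0.285, -0.34], [0.001, -0.293, 0.956, 0.421], [0.0, 0.0, 0.0, 1.0]]
```

View pics/w1.png

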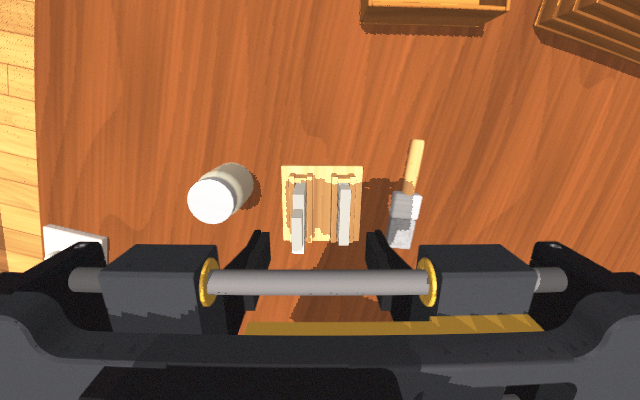

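Wrist view: tab top ~(298,232), screen ~(344,215), rack corners (281,167)-(362,167), jar ~(212,200). One more viewpoint for triangulation.

>>> {"name": "move_arm", "arguments": {"targets": "0 0.8 0 0;0 0.8 0 0;0 0 0 0;0 0 0 0;0 0 0 0"}}

```text
time_s: 2.2
tcp_pos: [0.5378, -0.222, 0.2603]
ee_rot: [[0.231, -0.973, 0.0], [-0.973, -0.231, -0.0], [0.0, -0.0, -1.0]]
wrist_force: [0.6, -0.8, 0.7]
gripper_width: 0.688
gripper_force: 0.0
```

```bash
python3 - <<'E'
from h import *
snap('wrist','w2')
ims=[]
for f,y0 in(('w1',150),('w2',110)):
    ims.append(cv2.resize(load(f)['image'][y0:y0+110,265:365],None,fx=4,fy=5,interpolation=0))
cv2.imwrite('pics/ww.png',np.hstack(ims))
E
```

```text
(no output)
```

View pics/ww.png

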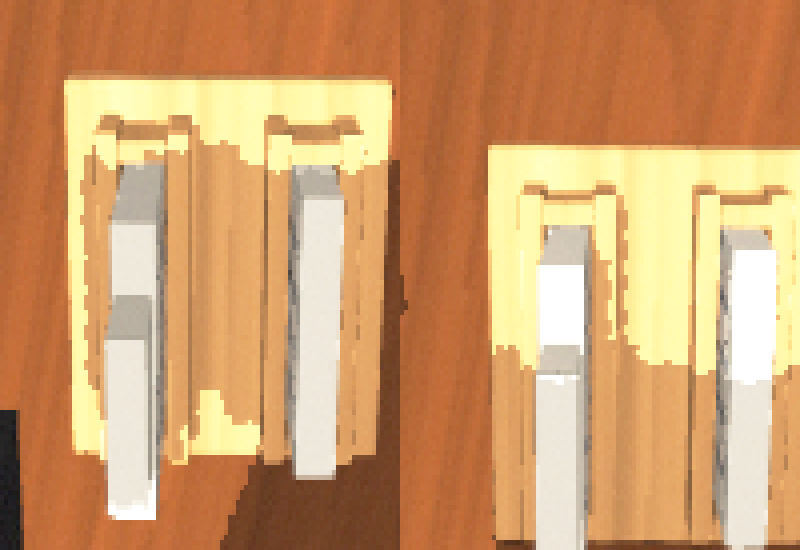

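```bash
python3 - <<'E'
from h import *
a,b=load('w1'),load('w2')
A=lambda x,y:(265+x/4-.4,150+y/5-.4)
B=lambda x,y:(265+(x-400)/4-.4,110+y/5-.4)
for n,p,q in[('tabL',(106,340),(537,374)),('tabR',(150,340),(579,374)),('plL',(112,222),(540,264)),('plR',(158,222),(585,264)),('scL',(303,195),(733,249)),('scR',(343,195),(775,249))]:
    x,e=tri((a,A(*p)),(b,B(*q)));print(n,x.round(4),np.round(e,4))
z=.124
P=[onz(a,A(*p),z) for p in((106,340),(150,340),(109,519),(157,519))];print(np.round(P,4),np.mean(P,0))
d=(P[2]+P[3]-P[0]-P[1])/2;print(np.linalg.norm(d),np.degrees(np.arctan2(d[1],d[0]))-90)
Q=[onz(b,B(*p),z) for p in((537,374),(579,374))];print(np.round(Q,4))
for x,y in((0,0),): pass
r=[onz(a,A(*p),.012) for p in((65,79),(391,83),(73,454),(378,455))];print('rack',np.round(r,4),np.mean(r,0))
E
```

```text
tabL [ 0.5586 -0.2225  0.124 ] [0. 0.]
tabR [ 0.5471 -0.2248  0.1224] [0.0004 0.0004]
plL [ 0.5634 -0.2405  0.0935] [0.0001 0.0001]
plR [ 0.5503 -0.2433  0.0923] [0.0005 0.0005]
scL [ 0.5053 -0.2528  0.0629] [0.0003 0.0003]
scR [ 0.4926 -0.256   0.0636] [0.0002 0.0002]
[[ 0.5586 -0.2225  0.124 ]
 [ 0.5467 -0.2254  0.124 ]
 [ 0.5487 -0.1792  0.124 ]
 [ 0.5351 -0.1825  0.124 ]] [ 0.54726391 -0.20241382  0.124     ]
0.04442852379028607 14.029576686634257
[[ 0.5585 -0.2225  0.124 ]
 [ 0.5475 -0.2252  0.124 ]]
rack [[ 0.5905 -0.2542  0.012 ]
 [ 0.4751 -0.2805  0.012 ]
 [ 0.5641 -0.1379  0.012 ]
 [ 0.4472 -0.1654  0.012 ]] [ 0.51923787 -0.20948873  0.012     ]
```

>>> {"name": "move_arm", "arguments": {"targets": "0.38 0.8 0 0;0 0 -0.8 0;0 0 -0.9 0;0 0 -0.9 0;0 0 -0.9 0;0 0 -0.9 0;0 0 -0.8 0;0 0 -0.7 0;0 0 -0.6 0;0 0 0 0"}}

```text
time_s: 3.08
tcp_pos: [0.5452, -0.2017, 0.094]
ee_rot: [[0.23, -0.973, -0.007], [-0.973, -0.23, 0.001], [-0.003, 0.007, -1.0]]
wrist_force: [-0.8, 0.0, -0.1]
gripper_width: 0.695
gripper_force: 0.0
```

>>> {"name": "move_arm", "arguments": {"targets": "0 0 0 0;0 0 0 0;0 0 0 0;0 0 0 0;0 0 0 0;0 0 0 0;0 0 0 0;0 0 0 0", "gripper": 0}}

```text
time_s: 3.75
tcp_pos: [0.5477, -0.2011, 0.0978]
ee_rot: [[0.232, -0.973, 0.0], [-0.973, -0.232, -0.0], [0.0, -0.0, -1.0]]
wrist_force: [-0.3, 0.4, -0.2]
gripper_width: 0.168
gripper_force: 0.0
```

>>> {"name": "move_arm", "arguments": {"targets": "0 0 0 0;0 0 0 0;0 0 0 0;0 0 0 0;0 0 0 0;0 0 0 0"}}

```text
time_s: 4.25
tcp_pos: [0.5477, -0.2011, 0.0977]
ee_rot: [[0.232, -0.973, 0.0], [-0.973, -0.232, -0.0], [0.0, -0.0, -1.0]]
wrist_force: [-0.1, 0.4, 2.3]
gripper_width: 0.137
gripper_force: 30.0
```

>>> {"name": "move_arm", "arguments": {"targets": "0 0 0.3 0;0 0 0.5 0;0 0 0.5 0;0 0 0.5 0;0 0 0.6 0;0 0 0.6 0;0 0 0.6 0;0 0 0.6 0;0 0 0.4 0;0 0 0 0"}}

```text
time_s: 5.08
tcp_pos: [0.5489, -0.2015, 0.2152]
ee_rot: [[0.232, -0.973, 0.005], [-0.973, -0.232, -0.001], [0.002, -0.004, -1.0]]
wrist_force: [1.1, -0.1, -1.4]
gripper_width: 0.138
gripper_force: 30.0
```

```bash
python3 - <<'E'
from h import *
a,b=load('scene0'),load('side0')
print(tri((a,(407,88)),(b,(329,321))))
E
```

```text
(array([0.36296064, 0.52119102, 0.21240624]), [np.float64(0.004156440944120195), np.float64(0.004156440944120006)])
```

>>> {"name": "move_arm", "arguments": {"targets": "0 0 0.9 0;0 0 0.9 0;0 0 0.9 0;0 0.9 0.3 -0.8;0 0.9 0 -0.8;0 0.9 0 0;0 0.9 0 0;0 0.9 0 0;0 0.9 0 0;0 0.9 0 0"}}

```text
time_s: 5.92
tcp_pos: [0.547, -0.0426, 0.2864]
ee_rot: [[0.094, -0.996, -0.002], [-0.996, -0.094, 0.0], [-0.0, 0.002, -1.0]]
wrist_force: [-0.4, -1.0, -0.7]
gripper_width: 0.135
gripper_force: 30.0
```

>>> {"name": "move_arm", "arguments": {"targets": "0 0.9 0 0;0 0.9 0 0;0 0.9 0 0;0 0.9 0 0;0 0.9 0 0;0 0.9 0 0;0 0.9 0 0;0 0.9 0 0;0 0.9 0 0;0 0.9 0 0"}}

```text
time_s: 6.75
tcp_pos: [0.547, 0.1823, 0.2863]
ee_rot: [[0.094, -0.996, -0.002], [-0.996, -0.094, -0.001], [0.001, 0.002, -1.0]]
wrist_force: [0.3, 0.0, -0.6]
gripper_width: 0.137
gripper_force: 30.0
```

>>> {"name": "move_arm", "arguments": {"targets": "0 0.9 0 0;0 0.9 0 0;0 0.9 0 0;0 0.9 0 0;0 0.9 0 0;0 0.9 0 0;0 0.9 0 0;0 0.9 0 0;0 0.6 0 0;0 0 0 0"}}

```text
time_s: 7.58
tcp_pos: [0.5471, 0.3789, 0.2853]
ee_rot: [[0.096, -0.995, -0.002], [-0.995, -0.096, -0.001], [0.001, 0.002, -1.0]]
wrist_force: [0.0, -0.3, -1.2]
gripper_width: 0.133
gripper_force: 30.0
```

```bash
python3 - <<'E'
from h import *
c=snap('wrist','w3');print(sense()['tcp_pos'],sense()['time_s'])
E
```

```text
[0.54712327 0.37727925 0.28577636] 7.6333
```

View pics/w3.png

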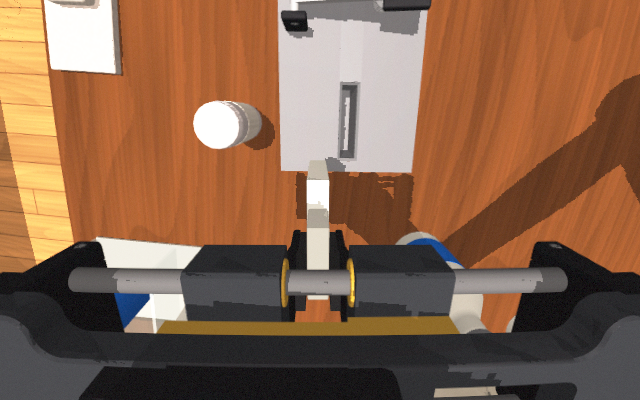

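Slot at (348,120), deck's near edge row 172, held plate ~(317,190). Second viewpoint next.

>>> {"name": "move_arm", "arguments": {"targets": "-0.7 0.5 0 0;-0.5 0.6 0 0;0 0 0 0;0 0 0 0;0 0 0 0"}}

```text
time_s: 8.05
tcp_pos: [0.5179, 0.4029, 0.2876]
ee_rot: [[0.093, -0.996, -0.0], [-0.996, -0.093, -0.0], [0.0, 0.0, -1.0]]
wrist_force: [-0.5, -0.2, -1.2]
gripper_width: 0.133
gripper_force: 30.0
```

```bash
python3 - <<'E'
from h import *
snap('wrist','w4')
a=load('w3')['image'][70:220,265:365];b=load('w4')['image'][30:180,240:340]
cv2.imwrite('pics/ww2.png',np.hstack([cv2.resize(i,None,fx=4,fy=4,interpolation=0) for i in(a,b)]))
E
```

```text
(no output)
```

View pics/ww2.png

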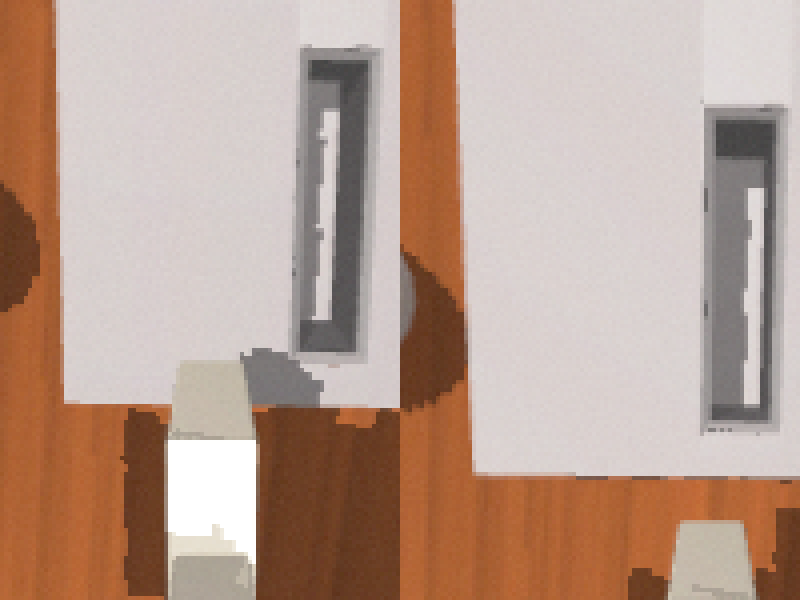

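```bash
python3 - <<'E'
from h import *
a,b=load('w3'),load('w4')
A=lambda x,y:(265+x/4-.4,70+y/4-.4)
B=lambda x,y:(240+(x-400)/4-.4,30+y/4-.4)
pa=[(302,48),(381,48),(290,356),(366,362)];pb=[(704,105),(788,105),(702,432),(780,432)]
X=[]
for p,q in zip(pa,pb):
    x,e=tri((a,A(*p)),(b,B(*q)));X.append(x);print(x.round(4),np.round(e[0],4))
for L,F,c in(('a',A,a),('b',B,b)):
    P=np.array([onz(c,F(*p),.105) for p in(pa if L=='a' else pb)]);d=P[2]+P[3]-P[0]-P[1];w=P[0]+P[2]-P[1]-P[3]
    print(L,P.mean(0).round(4),np.degrees(np.arctan2(-d[0],d[1])).round(2),np.degrees(np.arctan2(w[1],w[0])).round(2),np.linalg.norm(d)/2,np.linalg.norm(w)/2)
print('tri mean',np.mean(X,0))
# deck corner and edge
print('deck corner',onz(a,A(65,403),.105),onz(b,B(473,475),.105),tri((a,A(65,403)),(b,B(473,475))))
ta=np.array([.54712,.37728,.28578]);zt=ta[2]
z=zt-.0858+.08
for F,c,p,q in((A,a,(168,437),(257,437)),(B,b,(669,594),(754,599))):
    P=onz(c,F(*p),z);Q=onz(c,F(*q),z)
    W=np.array(c['world_from_camera'])@np.linalg.inv(np.array(c['hand_eye']));R=W[:3,:3];
    print('plate -y end, tool frame',[np.round(R.T@(v-W[:3,3]),4) for v in(P,Q)])
for F,c,p,q in((A,a,(180,362),(243,362)),(B,b,(679,521),(744,521))):
    W=np.array(c['world_from_camera'])@np.linalg.inv(np.array(c['hand_eye']));R=W[:3,:3]
    print('bottom',[np.round(R.T@(onz(c,F(*v),W[2,3]-.08)-W[:3,3]),4) for v in(p,q)])
print(sense()['ee_rot'],sense()['tcp_pos'])
E
```

```text
[0.5329 0.2643 0.1113] 0.0001
[0.51   0.261  0.1038] 0.0002
[0.525  0.353  0.0914] 0.0008
[0.5021 0.3505 0.1011] 0.0
a [0.5178 0.3063 0.105 ] 4.69 3.44 0.08798655362394009 0.022617604423160218
b [0.5177 0.3068 0.105 ] 4.92 5.47 0.08944386249899033 0.02319969023433733
tri mean [0.51750217 0.3072219  0.10191508]
deck corner [0.59223679 0.37127071 0.105     ] [0.59277782 0.37147465 0.105     ] (array([0.59210677, 0.37091152, 0.10762119]), [np.float64(0.00024237450822967073), np.float64(0.0002423745082297534)])
plate -y end, tool frame [array([ 0.0418, -0.0065,  0.0054]), array([0.0418, 0.0069, 0.0054])]
plate -y end, tool frame [array([ 0.0417, -0.0064,  0.0076]), array([0.0409, 0.0065, 0.0076])]
bottom [array([ 0.0408, -0.0067,  0.08  ]), array([0.0408, 0.0067, 0.0801])]
bottom [array([ 0.041 , -0.0069,  0.08  ]), array([0.041 , 0.0069, 0.08  ])]
[[ 9.30680287e-02 -9.95659747e-01 -1.01877983e-04]
 [-9.95659694e-01 -9.30679878e-02 -3.50939940e-04]
 [ 3.39935193e-04  1.34097090e-04 -9.99999933e-01]] [0.51804303 0.4028259  0.28757687]
```

>>> {"name": "move_arm", "arguments": {"targets": "0 -0.8 0 -0.1;0 -0.8 0 0;0 -0.8 0 0;0 -0.8 -0.3 0;0 -0.61 -0.6 0;0 0 -0.8 0;0 0 -0.8 0;0 0 -0.7 0;0 0 -0.3 0;0 0 0 0"}}

```text
time_s: 8.93
tcp_pos: [0.5171, 0.3071, 0.198]
ee_rot: [[0.084, -0.996, -0.003], [-0.996, -0.084, -0.003], [0.003, 0.004, -1.0]]
wrist_force: [0.5, -0.0, -0.8]
gripper_width: 0.133
gripper_force: 30.0
```

>>> {"name": "move_arm", "arguments": {"targets": "0 0 0 0;0 0 0 0;0 0 0 0;0 0 0 0"}}

```text
time_s: 9.27
tcp_pos: [0.5181, 0.309, 0.2012]
ee_rot: [[0.086, -0.996, 0.002], [-0.996, -0.086, 0.001], [-0.001, -0.002, -1.0]]
wrist_force: [-0.7, 0.4, -1.0]
gripper_width: 0.135
gripper_force: 30.0
```

```bash
python3 - <<'E'
from h import *
s=sense();print(s['tcp_pos'],s['ee_rot'][:,1],s['wrist_force'],s['time_s'])
E
```

```text
[0.51809217 0.30900047 0.20123606] [-0.99633255 -0.08554744 -0.0017545 ] [-0.67071234  0.44963093 -1.03604653] 9.2667
```

>>> {"name": "move_arm", "arguments": {"targets": "0 -0.05 -0.2 0;0 0 -0.2 0;0 0 -0.2 0;0 0 -0.2 0;0 0 0 0;0 0 0 0;0 0 0 0"}}

```text
time_s: 9.85
tcp_pos: [0.5178, 0.3074, 0.18]
ee_rot: [[0.085, -0.996, 0.0], [-0.996, -0.085, -0.0], [0.0, -0.0, -1.0]]
wrist_force: [0.2, 0.1, -1.0]
gripper_width: 0.138
gripper_force: 30.0
```

>>> {"name": "move_arm", "arguments": {"targets": "0 0 -0.25 0;0 0 -0.3 0;0 0 -0.3 0;0 0 -0.3 0;0 0 0 0;0 0 0 0"}}

```text
time_s: 10.35
tcp_pos: [0.5174, 0.307, 0.1504]
ee_rot: [[0.085, -0.996, -0.001], [-0.996, -0.085, -0.001], [0.001, 0.001, -1.0]]
wrist_force: [0.4, -0.2, -1.2]
gripper_width: 0.135
gripper_force: 30.0
```

>>> {"name": "move_arm", "arguments": {"targets": "0 0 -0.3 0;0 0 -0.3 0;0 0 -0.3 0;0 0 -0.3 0;0 0 -0.25 0;0 0 0 0;0 0 0 0;0 0 0 0"}}

```text
time_s: 11.02
tcp_pos: [0.5179, 0.3075, 0.1153]
ee_rot: [[0.085, -0.996, 0.0], [-0.996, -0.085, 0.0], [-0.0, -0.001, -1.0]]
wrist_force: [0.3, -0.4, -1.5]
gripper_width: 0.133
gripper_force: 30.0
```

No resistance; press to the floor, then release.

>>> {"name": "move_arm", "arguments": {"targets": "0 0 -0.1 0;0 0 -0.1 0;0 0 0 0;0 0 0 0;0 0 0 0"}}

```text
time_s: 11.43
tcp_pos: [0.5182, 0.3078, 0.1107]
ee_rot: [[0.086, -0.996, 0.002], [-0.996, -0.086, 0.001], [-0.001, -0.002, -1.0]]
wrist_force: [0.2, 0.2, 2.5]
gripper_width: 0.134
gripper_force: 30.0
```

>>> {"name": "move_arm", "arguments": {"targets": "0 0 0 0;0 0 0 0;0 0 0 0;0 0 0 0;0 0 0 0;0 0 0 0", "gripper": 45}}

```text
time_s: 11.93
tcp_pos: [0.5176, 0.3073, 0.1099]
ee_rot: [[0.085, -0.996, -0.0], [-0.996, -0.085, -0.0], [0.0, 0.0, -1.0]]
wrist_force: [0.7, 0.5, 0.4]
gripper_width: 0.477
gripper_force: 0.0
```

>>> {"name": "move_arm", "arguments": {"targets": "0 0 0.4 0;0 0 0.8 0;0 0 0.9 0;0 0 0.9 0;0 0 0.9 0;0 0 0.9 0;0 0 0 0;0 0 0 0;0 0 0 0"}}

```text
time_s: 12.68
tcp_pos: [0.5173, 0.3071, 0.2301]
ee_rot: [[0.085, -0.996, -0.001], [-0.996, -0.085, 0.0], [-0.0, 0.001, -1.0]]
wrist_force: [-0.0, 0.4, -0.3]
gripper_width: 0.52
gripper_force: 0.0
```

```bash
python3 - <<'E'
from h import *
a=snap('scene','s5');snap('side','d5');b=load('d5')
i=cv2.resize(a['image'][120:210,310:430],None,fx=3.3,fy=3.3,interpolation=2)
j=cv2.resize(b['image'][210:300,250:370],None,fx=3.3,fy=3.3,interpolation=2)
cv2.imwrite('pics/c5.png',np.hstack([i,j]))
print(sense()['tcp_pos'],sense()['gripper_width'],sense()['wrist_force'])
E
```

```text
[0.51712589 0.30689835 0.22903481] 0.515750433963667 [ 0.0987145   0.23838924 -0.05745157]
```

View pics/c5.png

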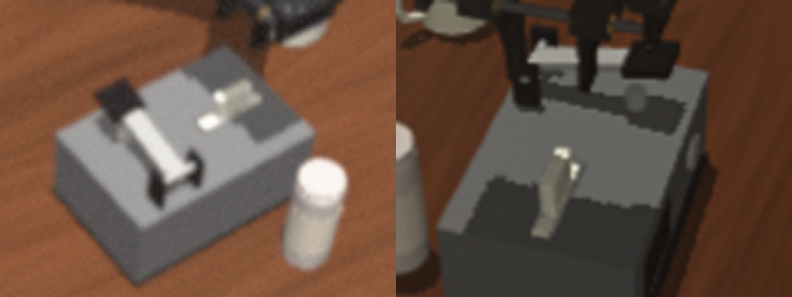

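Filter tab stands out with shoulders flush: home. Now above the pad with fingers shut.

>>> {"name": "move_arm", "arguments": {"targets": "-0.25 -0.9 0 0;-0.25 -0.9 0 0;-0.25 -0.9 0 0;-0.25 -0.9 0 0;-0.25 -0.9 0 0;0 -0.54 0 0;0 0 0 0;0 0 0 0;0 0 0 0;0 0 0 0", "gripper": 0}}

```text
time_s: 13.62
tcp_pos: [0.4868, 0.1822, 0.2297]
ee_rot: [[0.086, -0.996, -0.0], [-0.996, -0.086, -0.0], [0.0, 0.0, -1.0]]
wrist_force: [-0.0, -0.1, -0.3]
gripper_width: 0.006
gripper_force: 0.0
```

```bash
python3 - <<'E'
from h import *
a,b=load('scene0'),load('side0')
print(tri((load('s5'),(347,149.7)),(load('d5'),(327,227.9))))
print(sense()['tcp_pos'],sense()['gripper_width'],sense()['wrist_force'])
E
```

```text
(array([0.4847252 , 0.18471077, 0.15682587]), [np.float64(0.0005118365131141825), np.float64(0.0005118365131142654)])
[0.48680947 0.18219137 0.22973402] 0.006101848078528002 [-0.01017802 -0.08150022 -0.25340878]
```

>>> {"name": "move_arm", "arguments": {"targets": "0 0 -0.6 0;0 0 -0.6 0;0 0 -0.5 0;0 0 -0.4 0;0 0 -0.2 0;0 0 -0.1 0;0 0 0 0;0 0 0 0"}}

```text
time_s: 14.28
tcp_pos: [0.4869, 0.1817, 0.1705]
ee_rot: [[0.086, -0.996, 0.001], [-0.996, -0.086, 0.0], [-0.0, -0.001, -1.0]]
wrist_force: [0.2, 0.1, 0.7]
gripper_width: 0.005
gripper_force: 0.0
```

>>> {"name": "move_arm", "arguments": {"targets": "0 0 -0.1 0;0 0 -0.1 0;0 0 -0.1 0;0 0 0 0;0 0 0 0;0 0 0 0"}}

```text
time_s: 14.78
tcp_pos: [0.4866, 0.1815, 0.1632]
ee_rot: [[0.086, -0.996, 0.001], [-0.996, -0.086, 0.0], [-0.0, -0.001, -1.0]]
wrist_force: [-0.7, 0.4, 3.9]
gripper_width: 0.005
gripper_force: 1.8
```

>>> {"name": "move_arm", "arguments": {"targets": "0 0 -0.1 0;0 0 -0.1 0;0 0 -0.1 0;0 0 -0.1 0;0 0 0 0;0 0 0 0;0 0 0 0"}}

```text
time_s: 15.37
tcp_pos: [0.4859, 0.1812, 0.1527]
ee_rot: [[0.085, -0.996, -0.001], [-0.996, -0.085, -0.0], [0.0, 0.001, -1.0]]
wrist_force: [-3.5, 0.7, 7.5]
gripper_width: 0.003
gripper_force: 3.0
```

>>> {"name": "move_arm", "arguments": {"targets": "0 0 -0.1 0;0 0 -0.1 0;0 0 0 0;0 0 0 0;0 0 0 0;0 0 0 0"}}

```text
time_s: 15.87
tcp_pos: [0.4857, 0.1812, 0.1478]
ee_rot: [[0.085, -0.996, -0.001], [-0.996, -0.085, -0.0], [0.0, 0.001, -1.0]]
wrist_force: [-4.6, 0.8, 7.9]
gripper_width: 0.005
gripper_force: 3.6
```

>>> {"name": "move_arm", "arguments": {"targets": "0 0 -0.03 0;0 0 0 0;0 0 0 0;0 0 0 0;0 0 0 0;0 0 0 0;0 0 0 0;0 0 0 0;0 0 0 0;0 0 0 0"}}

```text
time_s: 16.7
tcp_pos: [0.4857, 0.1812, 0.1471]
ee_rot: [[0.085, -0.996, -0.001], [-0.996, -0.085, -0.0], [0.0, 0.001, -1.0]]
wrist_force: [-4.2, 1.1, 7.9]
gripper_width: 0.005
gripper_force: 3.7
```

```bash
python3 - <<'E'
from h import *
c=snap('side','d6');cv2.imwrite('pics/c6.png',cv2.resize(c['image'][200:310,240:370],None,fx=5,fy=5,interpolation=2))
s=sense();print(s['tcp_pos'],s['wrist_force'],s['time_s'])
E
```

```text
[0.48564544 0.18115051 0.14708696] [-5.07376279 -0.24529983  8.16685494] 16.75
```

View pics/c6.png

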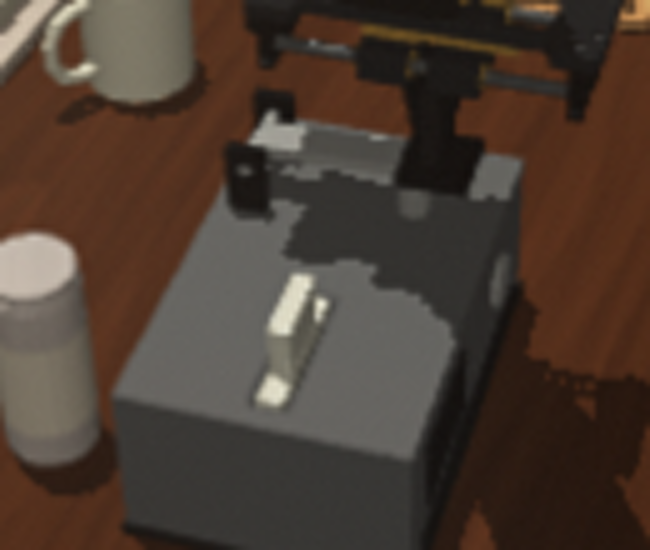

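The shut fingers hold the pad (crop 440,165) about half-way down, and the filter (crop 290,340) is seated flush in the slot. The force is steady at about 8 N.

```bash
python3 -c "
from station import *
print(finish_job())"
```

```text
the job is handed in; nothing more can be done
None
```

I handed the job in at about 17 s: the filter is fully home in the slot and let go, and the shut fingers hold the paddle about half-way down at roughly 8 N. The hand-in call gave no verdict.

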